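# Snug a carton with the fold-out handwheel

## Robot

A 6-joint arm with a two-finger parallel gripper is mounted at the origin on the work surface. World frame = base frame: x ahead of the robot, y to its left, z up, the work surface at z = 0. Lengths are in m, angles in rad, forces in N, time in s.
With the tool pointing down it reaches from about 0.4 to 0.825 m from the base axis. Payload 7 kg.
Tool frame: the origin (TCP) lies on the mounting face of the last link; the fingertips stand arm.tcp_to_tips ahead of it and the grasp point (between the pads) lies 159 mm ahead of it (arm.tcp_to_tips is the distance from the TCP to the fingertips, in m); z points along the fingers, y is the direction in which the jaws open and shut (so a half turn about z gives the same grasp; the last joint's range is limited). The gripper opens to 88 mm and grips with 3 to 60 N. Pads are 19 mm wide; open, the fingers measure 130 mm over their backs; the gripper's body (78 mm by 193 mm) begins 47 mm behind the grasp point.
Start: joints at [1.48, 0.359, 0.012, 0, -1.224, -0.288], TCP at [0.25, 0.627, 0.405] pointing down, gripper open.
Joint ranges: [-3.07, 3.07], [-1.43, 2.12], [-1.02, 1.25], [-3.03, 1.67], [-3.05, -0], [-3.03, 3.03]. Speed limits (rad/s): [2.39, 2.39, 3.01, 3.14, 3.14, 3.14].

## Interface

Orientations are given as [roll, pitch, yaw] about the fixed x, y, z axes, in that order (R = Rz(yaw) Ry(pitch) Rx(roll)).
In Python, from station import arm, cams, job_done, finder gives the robot as it stands.
- The arm moves only by the tool play_rows, never from a script. Its argument "targets" is a list that holds one entry, the list of rows, each a list of 4 numbers: the shift along the tool's x, y, z in m, then the turn about the tool's z in degrees. A call has 1 to 5 rows; each row is the pose to reach, as a shift and turn from the pose commanded when the call began, along the tool's axes at that moment; what a row does not reach only later rows make up. A row lasts 1/8 s, in which the tool goes at most 62.5 mm and 10.7 degrees, less where a joint would pass 70% of its speed; a pose out of reach is approached as far as the arm can. A call with a gripper value outside its range is refused whole. "grip" is the closure in counts, from 0 (fully open) to 255 (shut), set as the call begins (left out, the last holds). The fingers move at their own pace and stop on an object; "newtons" is the grip in N (left out, the last holds). Time passes only in rows, so rows that repeat a pose let the fingers close. It gives the time, the measured TCP pose, the force and the opening at its end, in the units of the state.
- arm.get_state(): the state, without advancing time (a new reading comes with each control period).
- cams.grab_frame(name): name is "scene" or "top" or "wrist"; returns (picture, depth): 420x560x3 uint8, red, green, blue; 420x560 float32, m along the optical axis (not along the pixel's ray), 0 where there is no reading.
- cams.camera_params(name): a dict with "intrinsics" (3x3 intrinsics, pixels), "position" and "attitude" of the camera in the world. Camera axes: x right, y down, z forward; pixel columns grow to the right and rows downward; lengths in m; the calibration is good to about 2 mm. The wrist camera is an equidistant fisheye: a pixel r from the principal point sees the ray r / f radians off the axis. A picture is of the moment at which its call begins: read the wrist's pose just before it. camera_params takes no time and is no camera call; for the wrist camera it gives the pose at the moment of the call.
- job_done(): hands the job in, once; it reports no verdict.
Trained networks look in the newest picture that a camera, given by its name, has taken for a name from the list of things; names that differ only in an ending like _2 or _b are one class to them, and where a whole thing is asked for, a point or a joint stands for the part that bears it (a point fixed in the world has none). Each returns a list of dicts, best first, with "score" (0 to 1); they miss things now and then, are a little off and sometimes report something else, mostly with a low value. They report only what shows in the picture. A call takes as long as a camera call. They do not tell look-alikes from the thing itself.
- finder.find_in(camera, query): "xyz" ([x, y, z] in m, in world coordinates, good to about 4 mm: the middle of the surface that is visible of it).
- finder.masks_of(camera, query): "mask" (420x560 bool, what is visible of it).
The state is a dict: "t": time; "q": joint angles; "qd": joint speeds; "joint_efforts": joint torques, N m; "eef_pos": TCP position; "ee_rot": TCP orientation; "force": force on the tool from outside, world axes, zero at the start; "moment": the same for the moment, N m; "width": finger opening in m.
Only numpy, scipy, OpenCV 4.12 (cv2) and the standard library are available. Lean on these libraries where they do the work, as an engineer would, in place of code of your own. Each camera call takes 0.05 s, during which the arm holds its last target. There are 200 camera calls.

## Task

Two identical carton jigs stand on the packing bench. On the one that holds the teal carton, swing the folding arm of the handwheel with its red knob clockwise all the way out, then crank the wheel clockwise by the knob until the yellow guide has come right up to the carton, which stays standing in its place. Then swing the arm back in so that the knob is over the wheel's centre again, leaving the guide at the carton, and let go.

Things in the scene. Friction and masses are not known exactly. Their poses are not given: they have to be found in the camera images.
- wheel_hub_teal (a point): Black handwheel, 140 mm across, of the jig with the teal carton; vertical axis, top face 92 mm above the table. Point: on the axis, 136 mm up, level with the middle of the red knob. The frame turns with the wheel: z up, x to the folding arm's pivot pin, 45 mm from the axis. Turns clockwise seen from above, about 2 N at the swung-out knob, moves the guide 25 mm per rad, stays where left.
- handle_teal (a joint): Folding arm on that wheel: flat steel link, top 110 mm above the table, turning on a vertical pin. On its free end, 45 mm from the pin, a red upright knob 24 mm thick, 48 mm high (113 to 161 mm above the table) that revolves freely. 0 rad: folded in, knob over the wheel's axis. Grows as it swings clockwise (from above) to its stop at 3.14: straight out, knob 90 mm from the axis. Light; stays where left.
- guide_face_teal (a point): Yellow upright guide plate of that jig, 130 mm wide, 60 mm high, 12 mm thick; slides away from the wheel to the teal carton as the wheel is cranked clockwise. Point: middle of its face towards the carton, 50 mm above the table; x along its travel, to the carton, z up. The carton point's x in this frame is the gap left.
- carton_face_teal (a point): Teal carton, 90 mm along the guide's travel, 110 mm wide, 58 mm high, 0.3 kg, loose on the jig's 20 mm thick deck, its back to a fixed aluminium stop bar. Point: middle of its face towards the guide, 50 mm above the table; x away from the guide, z up. The other jig is the same but holds a brown carton.
Not all that is in view belongs to the job. What is shaped like the part that bears carton_face_teal but green or purple is not meant.

How it is judged:
On the way, in this order (a step that is already met when the one before it is completed fails the run):
1. the folding arm is swung out, the knob to within about 10 mm of its full distance from the wheel's axis (value of joint handle_teal above 2.2 rad), for 0.2 s.
2. with the arm out, the guide is cranked to within 10 mm of the teal carton (x of carton_face_teal in the frame of guide_face_teal below 0.01 m and value of joint handle_teal above 2.2 rad), for 0.2 s.
At the end, for the whole second after the job is handed in: The guide stands against the teal carton or within 10 mm of it, the carton stands upright within 20 mm of where it was, and the arm is folded in at rest, within 20 degrees (the knob within 15 mm of the wheel's axis) (x of carton_face_teal in the frame of guide_face_teal below 0.01 m and value of joint handle_teal below 0.35 rad and distance of carton_face_teal from where it was at the start of the episode below 0.02 m and angle between carton_face_teal's own z axis and vertical below 0.15 rad and velocity of joint handle_teal below 0.2 rad/s); the robot touches nothing.
It also fails if it takes over 48 s, if anything falls off the work surface, if the arm or the gripper's body presses on something with over 40 N, if the wrist force passes 120 N, or if a joint passes its speed limit or range.

## Working session

There is one attempt and no reset: what is moved stays moved. The work goes in short steps, Python scripts to look and compute and a tool call to move; the robot and the scene stay as the last step left them, time stands still between calls to the robot, and variables do not carry over. Pictures are saved under pics/ and viewed, about 8 in all and at most 12, crops included, and the job is handed in when it is done.

Besides the shell and the picture viewer there is one more tool, called after "Emit:" by a JSON object that holds its "api" and its "payload", one argument or row to a line. play_rows: Moves the arm, as the interface text tells. Its arguments: {"type":"object","properties":{"targets":{"type":"array","items":{"type":"array","items":{"type":"array","items":{"type":"number"}}}},"grip":{"type":"number"},"newtons":{"type":"number"}},"required":["targets"]}

```bash
mkdir -p pics; cat > h.py <<'E'
import numpy as np, cv2
from station import arm, cams, job_done, finder
np.set_printoptions(precision=4,suppress=True)
E
python3 - <<'E'
from h import *
s=arm.get_state();print(s['t'],s['eef_pos'],s['ee_rot'],arm.tcp_to_tips,s['width'])
for c in("scene","top"):
    im,d=cams.grab_frame(c);cv2.imwrite(f'pics/{c}1.png',im[...,::-1]);np.save(f'pics/{c}_d.npy',d)
    print(c,cams.camera_params(c))
    for n in("wheel_hub_teal","handle_teal","guide_face_teal","carton_face_teal"):
        print(n,[(np.round(r['xyz'],3),round(r['score'],2)) for r in finder.find_in(c,n)])
E
```

```text
0.0 [0.2496 0.627  0.4037] [ 3.1399 -0.0001 -0.379 ] 0.1781 0.08757478195681735
scene {'intrinsics': array([[489.8182,   0.    , 276.4291],
       [  0.    , 489.8182, 209.9896],
       [  0.    ,   0.    ,   1.    ]]), 'position': array([1.1764, 0.6304, 1.1506]), 'attitude': array([-2.3512, -0.0019,  2.426 ])}
wheel_hub_teal [(array([ 0.507, -0.219,  0.09 ]), 0.9)]
handle_teal []
guide_face_teal [(array([ 0.609, -0.207,  0.058]), 0.82)]
carton_face_teal [(array([ 0.302, -0.166,  0.063]), 0.94), (array([ 0.471, -0.622,  0.06 ]), 0.73), (array([ 0.7  , -0.18 ,  0.082]), 0.7), (array([0.339, 0.174, 0.06 ]), 0.69), (array([ 0.594, -0.406,  0.056]), 0.57)]
top {'intrinsics': array([[441.0984,   0.    , 277.0527],
       [  0.    , 441.0984, 213.2831],
       [  0.    ,   0.    ,   1.    ]]), 'position': array([ 0.3953, -0.1729,  1.3924]), 'attitude': array([-3.0536, -0.0036, -1.5777])}
wheel_hub_teal [(array([ 0.499, -0.227,  0.09 ]), 0.59)]
handle_teal [(array([ 0.499, -0.214,  0.115]), 0.57), (array([ 0.498, -0.229,  0.086]), 0.37)]
guide_face_teal [(array([ 0.599, -0.21 ,  0.078]), 0.88)]
carton_face_teal [(array([ 0.578, -0.422,  0.06 ]), 0.93), (array([ 0.69 , -0.196,  0.077]), 0.85), (array([ 0.464, -0.638,  0.059]), 0.78), (array([ 0.287, -0.194,  0.057]), 0.67), (array([0.315, 0.162, 0.056]), 0.61)]
```

View pics/top1.png

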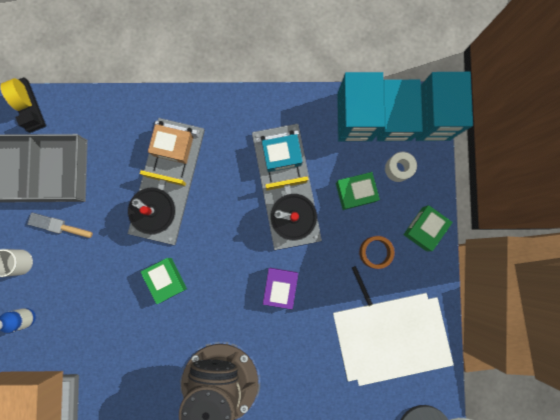

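View pics/scene1.png

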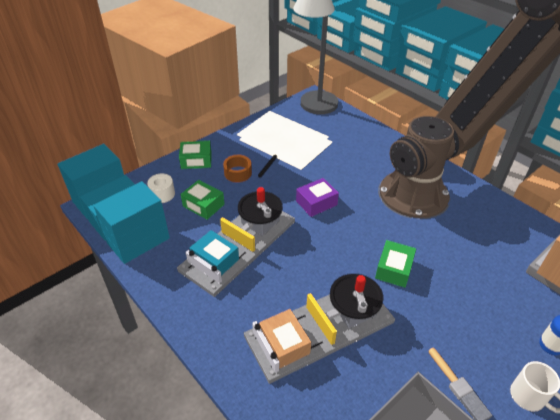

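The top view shows the teal-carton jig with its wheel at (293,216), red knob (295,216), pivot to its left (279,214), guide (286,182) and teal carton (282,152). Possible confusions are the brown-carton jig (wheel 152,211), green boxes (163,281), (358,190) and (429,228), the purple box (281,289), and the teal stacked boxes (362,105). I choose the jig at (293,216) and will check it in a close crop.

```bash
cat >> h.py <<'E'
from scipy.spatial.transform import Rotation as Ro
def cloud(c,im,d):
    p=cams.camera_params(c);K=p['intrinsics'];R=Ro.from_euler('xyz',p['attitude']).as_matrix()
    v,u=np.mgrid[:420,:560];X=np.stack([(u-K[0,2])/K[0,0]*d,(v-K[1,2])/K[1,1]*d,d],-1)
    return X@R.T+p['position']
def measure(c,ctr=(.50,-.22)):
    im,d=cams.grab_frame(c);P=cloud(c,im,d);h=cv2.cvtColor(im,cv2.COLOR_RGB2HSV);H,S,V=[h[...,i].astype(int) for i in range(3)]
    near=(np.hypot(P[...,0]-ctr[0],P[...,1]-ctr[1])<.3)&(d>0)
    o={}
    red=near&((H<6)|(H>174))&(S>150)&(V>90)&(P[...,2]>.105)&(np.hypot(P[...,0]-ctr[0],P[...,1]-ctr[1])<.14)
    o['red_all']=P[red]; o['wheel']=P[near&(V<60)&(abs(P[...,2]-.092)<.008)&(np.hypot(P[...,0]-ctr[0],P[...,1]-ctr[1])<.1)]
    o['link']=P[near&(abs(P[...,2]-.110)<.008)&(S<80)&(V>90)&(np.hypot(P[...,0]-ctr[0],P[...,1]-ctr[1])<.12)]
    o['yel']=P[near&(abs(H-25)<8)&(S>150)&(P[...,2]>.03)&(P[...,1]<-.1)&(P[...,1]>-.32)]
    o['teal']=P[near&(abs(H-97)<10)&(S>120)&(P[...,2]>.07)&(P[...,2]<.09)&(P[...,1]>-.3)]
    return im,o
E
python3 - <<'E'
from h import *
for c in("top","scene"):
    im,o=measure(c)
    print(c,arm.get_state()['t'])
    for k,p in o.items():
        if not len(p):print(k,'none');continue
        print(k,len(p),'mean',p.mean(0),'min',np.percentile(p,2,0),'max',np.percentile(p,98,0))
        if k in('yel','teal'):
            t=p[p[:,2]>p[:,2].max()-.01][:,:2].astype(np.float32);b=cv2.minAreaRect(t*1000);print('  rect mm',b)
    r=o['red_all'];t=r[r[:,2]>.155];print('knobtop',len(t),t.mean(0),t.min(0),t.max(0))
    w=o['wheel'][:,:2];(cx,rr)=cv2.minEnclosingCircle((w*1000).astype(np.float32));print('wheel circ',cx,rr)
    l=o['link'];print('linkrect',cv2.minAreaRect((l[:,:2]*1000).astype(np.float32)))
    if c=='top':cv2.imwrite('pics/c1.png',cv2.resize(im[110:260,210:360,::-1],None,fx=4,fy=4,interpolation=cv2.INTER_CUBIC))
E
```

```text
top 0.55
red_all 57 mean [ 0.4952 -0.2268  0.1607] min [ 0.4848 -0.2368  0.1518] max [ 0.5068 -0.2171  0.1662]
wheel 1356 mean [ 0.4998 -0.2288  0.0896] min [ 0.4395 -0.2875  0.0846] max [ 0.5611 -0.1662  0.0958]
link 91 mean [ 0.5037 -0.1942  0.1108] min [ 0.4937 -0.2131  0.1044] max [ 0.515  -0.1752  0.1163]
yel 212 mean [ 0.6037 -0.2072  0.0796] min [ 0.5897 -0.2661  0.0543] max [ 0.6196 -0.1487  0.0879]
  rect mm ((604.5975952148438, -207.50888061523438), (12.267021179199219, 126.57078552246094), 10.724658966064453)
teal 669 mean [ 0.7001 -0.2016  0.0781] min [ 0.6518 -0.2493  0.0724] max [ 0.7472 -0.1402  0.0837]
  rect mm ((699.9232177734375, -194.9479217529297), (87.75372314453125, 109.12042999267578), 9.574943542480469)
knobtop 55 [ 0.4955 -0.227   0.1611] [ 0.4847 -0.2369  0.1556] [ 0.5076 -0.2171  0.1677]
wheel circ (500.1928405761719, -226.33755493164062) 67.881591796875
linkrect ((504.3912048339844, -193.8545684814453), (43.06371307373047, 19.699546813964844), 80.05933380126953)
scene 0.6
red_all 109 mean [ 0.4997 -0.2187  0.1431] min [ 0.4887 -0.23    0.1164] max [ 0.508
[... 211 characters left out ...]
0.1144]
yel 468 mean [ 0.6084 -0.1984  0.0617] min [ 0.5916 -0.2619  0.0312] max [ 0.6215 -0.1406  0.0863]
  rect mm ((606.974609375, -202.96766662597656), (15.972307205200195, 128.93077087402344), 10.76008415222168)
teal 618 mean [ 0.7061 -0.1929  0.0778] min [ 0.6547 -0.2462  0.0713] max [ 0.7507 -0.1336  0.0825]
  rect mm ((702.3316040039062, -191.15219116210938), (93.50411987304688, 113.67156219482422), 9.944890022277832)
knobtop 35 [ 0.4975 -0.221   0.1594] [ 0.4882 -0.2316  0.155 ] [ 0.5083 -0.2102  0.1633]
wheel circ (500.8357238769531, -221.29208374023438) 70.12175750732422
linkrect ((502.30255126953125, -197.07395935058594), (59.23760986328125, 21.928037643432617), 72.6754379272461)
```

View pics/c1.png

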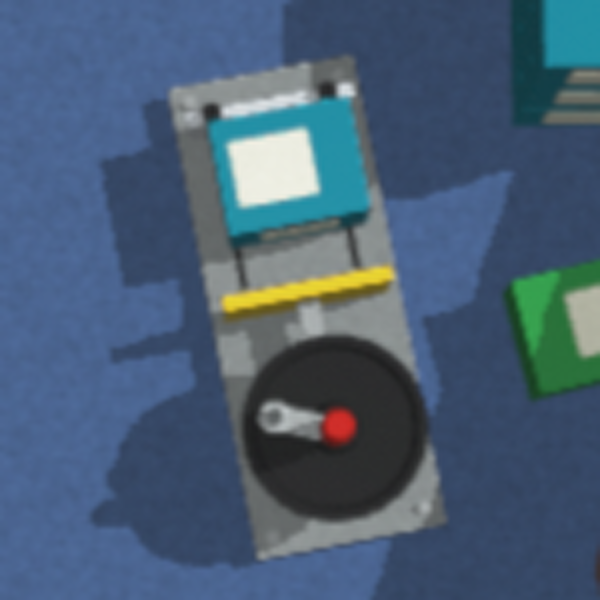

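The crop confirms it: the teal carton (290,170) in its jig, the yellow guide, and the wheel with the red knob folded over the centre (338,427), pivot at (272,415). Moving over the hub next.

Emit:
{"api": "play_rows", "payload": {
  "targets": [
    [[0.036,0.0466,0,0],[0.0725,0.093,0,0],[0.109,0.14,0,0],[0.145,0.186,0,0],[0.181,0.233,0,0]]
  ],
  "grip": 70,
  "newtons": 15
}}

```text
t: 1.23
eef_pos: [0.3318, 0.3418, 0.405]
ee_rot: [-3.141, -0.0, -0.378]
force: [0.5, -0.2, 1.7]
width: 0.0635
```

Emit:
{"api": "play_rows", "payload": {
  "targets": [
    [[0.036,0.0466,0,0],[0.0725,0.093,0,0],[0.109,0.14,0,0],[0.145,0.186,0,0],[0.181,0.233,0,0]]
  ]
}}

```text
t: 1.85
eef_pos: [0.4136, 0.0584, 0.4053]
ee_rot: [-3.14, -0.001, -0.378]
force: [0.7, 0.9, -0.7]
width: 0.0635
```

Emit:
{"api": "play_rows", "payload": {
  "targets": [
    [[0.036,0.0466,0,10],[0.0725,0.093,0,20],[0.109,0.14,0,30],[0.145,0.186,0,40],[0.181,0.233,0,50]]
  ]
}}

```text
t: 2.48
eef_pos: [0.4959, -0.2252, 0.405]
ee_rot: [-3.141, -0.0, -1.257]
force: [1.6, 1.6, 1.5]
width: 0.0637
```

Emit:
{"api": "play_rows", "payload": {
  "targets": [
    [[0,0,0,9],[0,0,0,18],[0,0,0,18]]
  ]
}}

```text
t: 2.85
eef_pos: [0.4955, -0.2234, 0.4046]
ee_rot: [3.142, 0.0, -1.565]
force: [-0.9, -0.5, -0.0]
width: 0.0639
```

```bash
cat >> h.py <<'E'
def wcloud():
    p=cams.camera_params('wrist');im,d=cams.grab_frame('wrist');K=p['intrinsics'];R=Ro.from_euler('xyz',p['attitude']).as_matrix()
    v,u=np.mgrid[:420,:560];x=(u-K[0,2])/K[0,0];y=(v-K[1,2])/K[1,1];r=np.hypot(x,y)+1e-9
    t=np.tan(np.minimum(r,1.45));X=np.stack([x/r*t*d,y/r*t*d,d],-1)
    return im,d,X@R.T+p['position']
E
python3 - <<'E'
from h import *
s=arm.get_state();print(s['eef_pos'],s['ee_rot'],cams.camera_params('wrist'))
im,d,P=wcloud();cv2.imwrite('pics/w1.png',im[...,::-1])
h=cv2.cvtColor(im,cv2.COLOR_RGB2HSV);H,S,V=[h[...,i].astype(int) for i in range(3)]
n=(d>0)&(np.hypot(P[...,0]-.5,P[...,1]+.224)<.1)
r=P[n&((H<6)|(H>174))&(S>150)&(P[...,2]>.1)];t=r[r[:,2]>.156];print('knob',len(r),len(t),t.mean(0),t.min(0),t.max(0))
w=P[n&(V<70)&(abs(P[...,2]-.092)<.006)];print('wheel',len(w),cv2.minEnclosingCircle((w[:,:2]*1000).astype(np.float32)),w.min(0),w.max(0))
l=P[n&(S<80)&(V>90)&(abs(P[...,2]-.11)<.006)];print('link',len(l),cv2.minAreaRect((l[:,:2]*1000).astype(np.float32)))
E
```

```text
[ 0.4955 -0.2234  0.4046] [ 3.1416  0.     -1.5651] {'intrinsics': array([[325.1923,   0.    , 282.1947],
       [  0.    , 325.1923, 206.9709],
       [  0.    ,   0.    ,   1.    ]]), 'position': array([ 0.4965, -0.2967,  0.384 ]), 'attitude': array([ 2.8665, -0.001 , -3.1334])}
knob 1068 762 [ 0.4962 -0.2275  0.1594] [ 0.4848 -0.2381  0.156 ] [ 0.5076 -0.2156  0.1618]
wheel 14507 ((500.3106689453125, -226.27703857421875), 69.92074584960938) [ 0.4313 -0.2955  0.086 ] [ 0.5696 -0.1569  0.0955]
link 584 ((503.15557861328125, -199.25636291503906), (55.95197677612305, 21.642852783203125), 77.66763305664062)
```

View pics/w1.png

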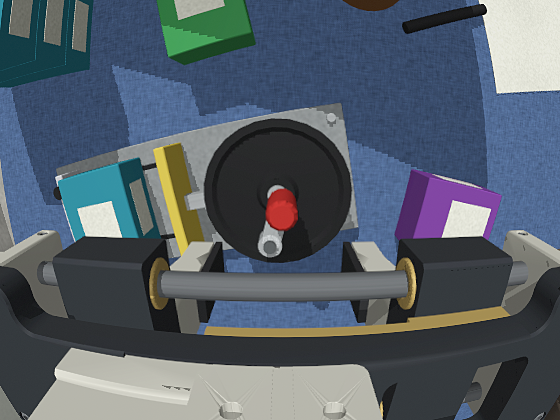

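The wrist view shows the red knob at (282,210) between the jaws, over the black wheel (278,192), with the pin at (270,243) towards +y. Descending and gripping.

Emit:
{"api": "play_rows", "payload": {
  "targets": [
    [[0.0035,0,0.04,0],[0.0035,0,0.08,0],[0.0035,0,0.1,0],[0.0035,0,0.109,0],[0.0035,0,0.109,0]]
  ]
}}

```text
t: 3.52
eef_pos: [0.4958, -0.2265, 0.2957]
ee_rot: [3.141, -0.0, -1.564]
force: [0.0, 0.3, -0.4]
width: 0.0631
```

Emit:
{"api": "play_rows", "payload": {
  "targets": [
    [[0,0,0,0],[0,0,0,0],[0,0,0,0],[0,0,0,0],[0,0,0,0]]
  ],
  "grip": 190,
  "newtons": 15
}}

```text
t: 4.15
eef_pos: [0.4957, -0.2267, 0.2958]
ee_rot: [-3.141, -0.0, -1.566]
force: [-0.4, 0.2, 0.9]
width: 0.0239
```

Emit:
{"api": "play_rows", "payload": {
  "targets": [
    [[-0.005,0.013,0,0],[-0.012,0.022,0,0],[-0.0215,0.029,0,0],[-0.0325,0.0335,0,0],[-0.044,0.035,0,0]]
  ]
}}

```text
t: 4.78
eef_pos: [0.4603, -0.1821, 0.2959]
ee_rot: [-3.141, -0.0, -1.565]
force: [4.5, -1.7, -2.4]
width: 0.0237
```

Emit:
{"api": "play_rows", "payload": {
  "targets": [
    [[-0.0115,-0.0015,0,0],[-0.0225,-0.006,0,0],[-0.032,-0.013,0,0],[-0.039,-0.0225,0,0],[-0.042,-0.0285,0,0]]
  ]
}}

```text
t: 5.4
eef_pos: [0.4894, -0.1403, 0.2956]
ee_rot: [3.141, -0.0, -1.565]
force: [1.3, -4.0, 2.7]
width: 0.0237
```

```bash
python3 - <<'E'
from h import *
for c in("top",):
    im,o=measure(c);s=arm.get_state();print(s['t'],s['eef_pos'],s['force'],s['width'])
    for k,p in o.items():
        if len(p):print(k,len(p),p.mean(0))
    t=o['yel'];print(cv2.minAreaRect((t[t[:,2]>.075][:,:2]*1000).astype(np.float32)))
    cv2.imwrite('pics/c2.png',cv2.resize(im[110:260,210:360,::-1],None,fx=4,fy=4,interpolation=cv2.INTER_CUBIC))
E
```

```text
5.45 [ 0.49   -0.1402  0.2957] [1.3038 0.6273 3.8178] 0.02415756471315837
wheel 1176 [ 0.4982 -0.2376  0.0895]
yel 155 [ 0.6058 -0.226   0.0809]
teal 670 [ 0.7    -0.2017  0.0783]
((605.53662109375, -220.88734436035156), (24.31744956970215, 100.4218978881836), 20.719341278076172)
```

View pics/c2.png

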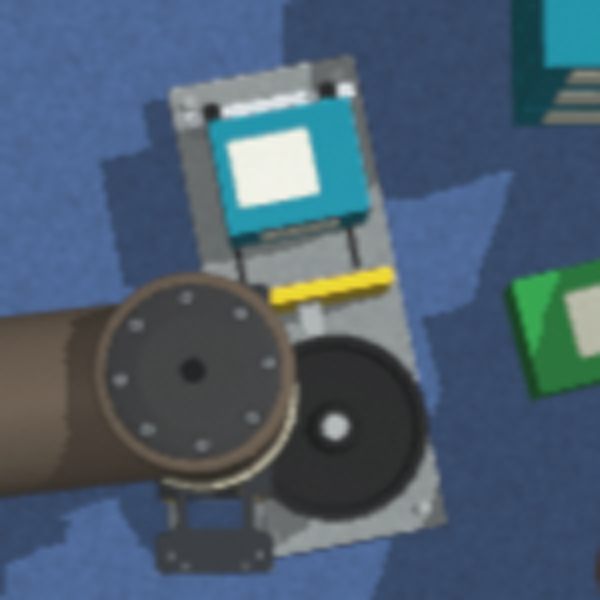

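The arm is swung out: the hub is bare at (335,427), with the gripper over the knob at left. The guide has not moved. Cranking clockwise.

Emit:
{"api": "play_rows", "payload": {
  "targets": [
    [[-0.0005,-0.014,0,0],[0.001,-0.0275,0,0],[0.0045,-0.0405,0,0],[0.01,-0.053,0,0],[0.0175,-0.064,0,0]]
  ]
}}

```text
t: 6.08
eef_pos: [0.5544, -0.1567, 0.2958]
ee_rot: [-3.139, 0.002, -1.565]
force: [3.0, 6.8, 3.4]
width: 0.024
```

Emit:
{"api": "play_rows", "payload": {
  "targets": [
    [[0.009,-0.01,0,0],[0.0195,-0.0185,0,0],[0.0315,-0.025,0,0],[0.0415,-0.029,0,0],[0.0415,-0.029,0,0]]
  ]
}}

```text
t: 6.7
eef_pos: [0.5845, -0.1992, 0.296]
ee_rot: [-3.136, 0.001, -1.566]
force: [9.1, 2.5, 0.1]
width: 0.0232
```

```bash
cat >> h.py <<'E'
def gap(c='top'):
    im,o=measure(c);s=arm.get_state();e=s['eef_pos']
    a=np.radians(10);ax=np.array([np.cos(a),np.sin(a)]);rel=e[:2]-[.5003,-.2263]
    print('t',s['t'],e,'F',s['force'],'w',s['width'],'r',np.hypot(*rel),'ang',np.degrees(np.arctan2(rel[1],rel[0])))
    y=o['yel'];y=y[y[:,2]>.072][:,:2]@ax;t=o['teal'][:,:2]@ax
    print('guide mid',len(y),np.median(y),'carton',np.percentile(t,2),np.percentile(t,98),'gap~',np.percentile(t,2)-np.median(y)-.006)
    return im
E
python3 - <<'E'
from h import *
im=gap('scene');cv2.imwrite('pics/s3.png',cv2.resize(im[150:320,150:360,::-1],None,fx=3,fy=3))
im=gap('top');cv2.imwrite('pics/c3.png',cv2.resize(im[110:260,210:360,::-1],None,fx=4,fy=4,interpolation=cv2.INTER_CUBIC))
E
```

```text
t 6.75 [ 0.5844 -0.199   0.296 ] F [ 8.483   2.8661 -0.9625] w 0.0237867213537842 r 0.08841338735532644 ang 17.98690734534944
guide mid 165 0.5920622707147575 carton 0.6157678385311202 0.7022757731347967 gap~ 0.017705567816362684
t 6.8 [ 0.5843 -0.1989  0.296 ] F [ 8.8911  2.4952 -1.0245] w 0.023575192757167827 r 0.0883755051778257 ang 18.082782902539574
  return _methods._mean(a, axis=axis, dtype=dtype,
  ret = ret.dtype.type(ret / rcount)
Traceback (most recent call last):
  File "h.py", line 29, in gap
    print('guide mid',len(y),np.median(y),'carton',np.percentile(t,2),np.percentile(t,98),'gap~',np.percentile(t,2)-np.median(y)-.006)
                                                   ~~~~~~~~~~~~~^^^^^
IndexError: index -1 is out of bounds for axis 0 with size 0
```

View pics/s3.png

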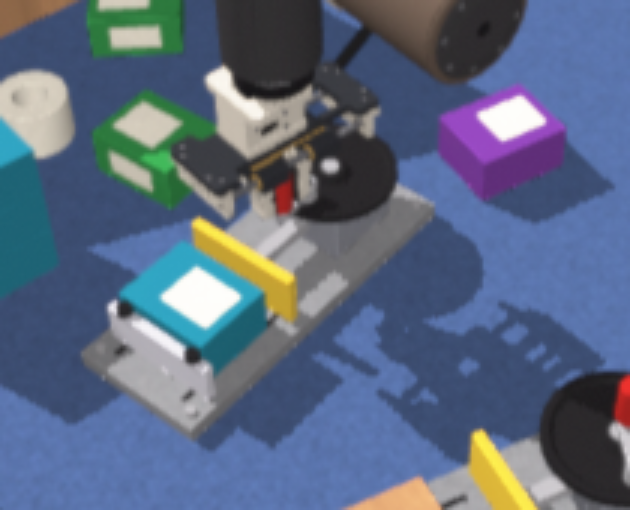

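The guide in the scene crop (245,268) is nearly at the carton (200,300), with about 14–18 mm left. The force is the usual cranking load, so I continue.

Emit:
{"api": "play_rows", "payload": {
  "targets": [
    [[0.009,-0.0025,0,0],[0.0175,-0.0035,0,0],[0.0265,-0.004,0,0],[0.034,-0.004,0,0],[0.034,-0.004,0,0]]
  ]
}}

```text
t: 7.42
eef_pos: [0.5887, -0.2335, 0.2961]
ee_rot: [-3.135, -0.0, -1.566]
force: [10.2, -0.8, -2.6]
width: 0.0237
```

```bash
python3 - <<'E'
from h import *
gap('scene')
E
```

```text
t 7.475 [ 0.5887 -0.2334  0.2961] F [10.8899 -1.4571 -3.0777] w 0.02382735912576098 r 0.08871236440108476 ang -4.5824819488151105
guide mid 157 0.6017162447937926 carton 0.6151536247865818 0.7023507419615428 gap~ 0.007437379992789156
```

Emit:
{"api": "play_rows", "payload": {
  "targets": [
    [[0.004,0.0005,0,0],[0.0075,0.001,0,0],[0.0105,0.0015,0,0],[0.0135,0.0025,0,0],[0.0135,0.0025,0,0]]
  ]
}}

```text
t: 8.1
eef_pos: [0.5866, -0.247, 0.2962]
ee_rot: [-3.134, -0.001, -1.565]
force: [11.5, -2.3, -4.4]
width: 0.0236
```

```bash
python3 - <<'E'
from h import *
gap('scene')
E
```

```text
t 8.15 [ 0.5866 -0.2469  0.2962] F [12.2445 -1.868  -3.9183] w 0.02342672387282524 r 0.08871576834118856 ang -13.439338328108109
guide mid 153 0.6053542791772464 carton 0.6158869996092384 0.7018119655888698 gap~ 0.0045327204319920485
```

Emit:
{"api": "play_rows", "payload": {
  "targets": [
    [[0.003,0.001,0,0],[0.006,0.0015,0,0],[0.0085,0.0025,0,0],[0.0115,0.0035,0,0],[0.0115,0.0035,0,0]]
  ]
}}

```text
t: 8.78
eef_pos: [0.5831, -0.2587, 0.2962]
ee_rot: [-3.135, -0.001, -1.565]
force: [11.9, -3.8, -4.4]
width: 0.0238
```

```bash
python3 - <<'E'
from h import *
im=gap('scene');cv2.imwrite('pics/s4.png',cv2.resize(im[180:310,170:290,::-1],None,fx=5,fy=5)[:600])
E
```

```text
t 8.825 [ 0.5831 -0.2587  0.2962] F [11.6973 -4.0797 -3.869 ] w 0.023329204272838983 r 0.08891009194519776 ang -21.362510706162713
guide mid 137 0.6078024429510588 carton 0.6159382261789376 0.7020302013035917 gap~ 0.002135783227878779
```

View pics/s4.png

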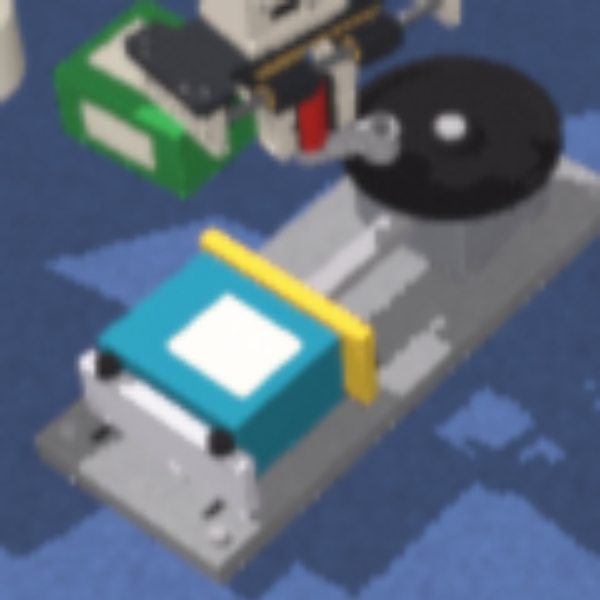

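The crop shows the guide (290,290) practically at the carton's face. I'll turn slightly further to feel the contact.

Emit:
{"api": "play_rows", "payload": {
  "targets": [
    [[0.0025,0.001,0,0],[0.0055,0.0025,0,0],[0.0075,0.0035,0,0],[0.0095,0.0045,0,0],[0.0095,0.0045,0,0]]
  ]
}}

```text
t: 9.45
eef_pos: [0.58, -0.2664, 0.2963]
ee_rot: [-3.131, 0.001, -1.565]
force: [16.4, 6.6, -4.7]
width: 0.0239
```

```bash
python3 - <<'E'
from h import *
gap('scene')
E
```

```text
t 9.5 [ 0.5801 -0.2664  0.2963] F [16.6555  6.8289 -4.3772] w 0.023712048652181624 r 0.08926604911498563 ang -26.68980445008106
guide mid 132 0.6095057022287041 carton 0.6173943977134945 0.7032634611641443 gap~ 0.00188869548479032
```

```bash
python3 - <<'E'
from h import *
p=cams.camera_params('scene');K=p['intrinsics'];R=Ro.from_euler('xyz',p['attitude']).as_matrix()
def ray(u,v,z):
    r=R@np.array([(u-K[0,2])/K[0,0],(v-K[1,2])/K[1,1],1]);return p['position']+r*(z-p['position'][2])/r[2]
for n,(x,y,z) in dict(pin=(380,133,.112),hub=(450,127,.10),knobbase=(313,150,.113)).items(): print(n,ray(170+x/5,180+y/5,z))
im,d,P=wcloud();cv2.imwrite('pics/w2.png',im[...,::-1])
h=cv2.cvtColor(im,cv2.COLOR_RGB2HSV);H,S,V=[h[...,i].astype(int) for i in range(3)]
n=(d>0)&(np.hypot(P[...,0]-.5,P[...,1]+.226)<.1)
w=P[n&(V<70)&(abs(P[...,2]-.092)<.006)];print('wheel',len(w),w.min(0),w.max(0))
l=P[n&(S<80)&(V>90)&(abs(P[...,2]-.11)<.005)];print('link',len(l),cv2.minAreaRect((l[:,:2]*1000).astype(np.float32)))
E
```

```text
pin [ 0.547  -0.2316  0.112 ]
hub [ 0.5038 -0.2175  0.1   ]
knobbase [ 0.5872 -0.2457  0.113 ]
wheel 7372 [ 0.4307 -0.2973  0.086 ] [ 0.5679 -0.194   0.0935]
link 149 ((577.7984619140625, -267.72161865234375), (8.38808822631836, 22.581233978271484), 61.724510192871094)
```

View pics/w2.png

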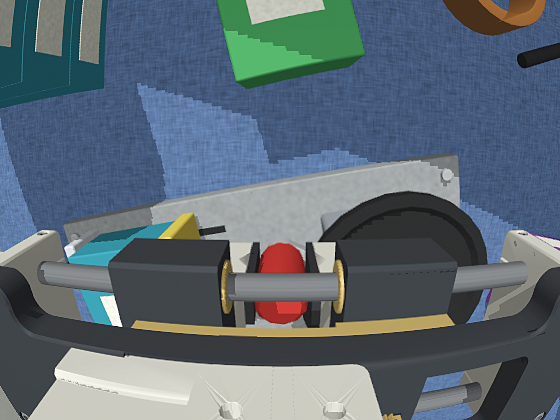

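Contact is felt: force rises to 16 N with a tangential part, and the guide is at the carton. Now I swing the arm back counter-clockwise around the pin, watching the guide.

Emit:
{"api": "play_rows", "payload": {
  "targets": [
    [[-0.0125,-0.008,0,0],[-0.0245,-0.009,0,0],[-0.036,-0.007,0,0],[-0.0465,-0.002,0,0],[-0.0555,0.006,0,0]]
  ]
}}

```text
t: 10.18
eef_pos: [0.569, -0.2114, 0.2957]
ee_rot: [3.141, 0.0, -1.565]
force: [1.4, -0.5, 4.8]
width: 0.0236
```

Emit:
{"api": "play_rows", "payload": {
  "targets": [
    [[-0.0065,0.0095,0,0],[-0.0105,0.0205,0,0],[-0.0115,0.03,0,0],[-0.0115,0.03,0,0]]
  ]
}}

```text
t: 10.68
eef_pos: [0.5384, -0.2012, 0.2957]
ee_rot: [3.141, 0.0, -1.566]
force: [0.2, -1.2, 3.4]
width: 0.0234
```

```bash
python3 - <<'E'
from h import *
im=gap('scene');cv2.imwrite('pics/s5.png',cv2.resize(im[180:310,170:310,::-1],None,fx=4.6,fy=4.6)[:600])
E
```

```text
t 10.725 [ 0.539  -0.2011  0.2957] F [-0.7256 -0.5683  5.2322] w 0.02344652552558773 r 0.046130387454100044 ang 33.070872325462005
guide mid 137 0.6087986849763841 carton 0.6175704413325226 0.70260675526764 gap~ 0.0027717563561384714
```

View pics/s5.png

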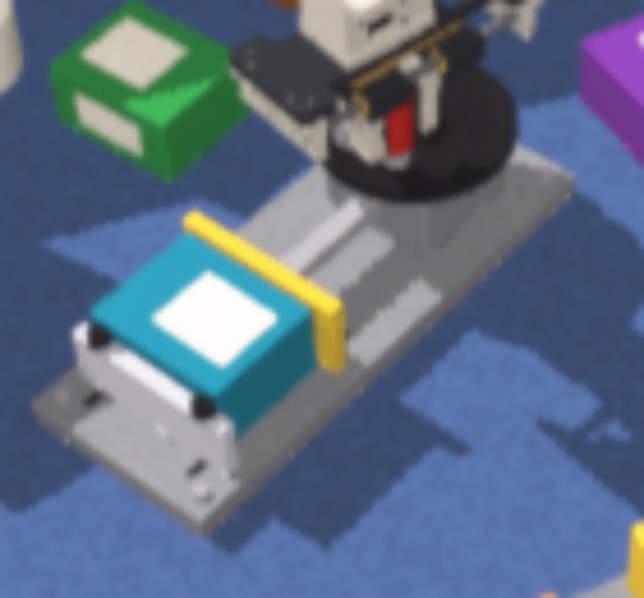

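The guide (265,280) is still against the carton. Now I loosen the jaws to about 32 mm and push the knob the rest of the way, turning the jaws along its path so that the wheel is not forced.

Emit:
{"api": "play_rows", "payload": {
  "targets": [
    [[0,0,0,0],[0,0,0,0],[0,0,0,0]]
  ],
  "grip": 161
}}

```text
t: 11.1
eef_pos: [0.5395, -0.2008, 0.2951]
ee_rot: [3.141, 0.0, -1.566]
force: [-0.2, 0.3, 1.0]
width: 0.032
```

Emit:
{"api": "play_rows", "payload": {
  "targets": [
    [[0.0015,0.0115,0,-10],[0.004,0.019,0,-20],[0.008,0.026,0,-30],[0.013,0.032,0,-40],[0.019,0.037,0,-50]]
  ]
}}

```text
t: 11.72
eef_pos: [0.5025, -0.2201, 0.2955]
ee_rot: [-3.141, 0.0, -0.687]
force: [0.2, 1.0, -0.6]
width: 0.0323
```

```bash
python3 - <<'E'
from h import *
im=gap('scene');print(arm.get_state()['ee_rot']);cv2.imwrite('pics/s6.png',cv2.resize(im[160:310,170:320,::-1],None,fx=4,fy=4))
E
```

```text
t 11.775 [ 0.502  -0.2205  0.2954] F [-1.2625 -0.1761 -0.2361] w 0.032596123728843976 r 0.00602547081959315 ang 73.55807195480675
guide mid 140 0.6088168484828196 carton 0.6171942738135405 0.7027961445832518 gap~ 0.0023774253307209444
[ 3.1415  0.0006 -0.6787]
```

View pics/s6.png

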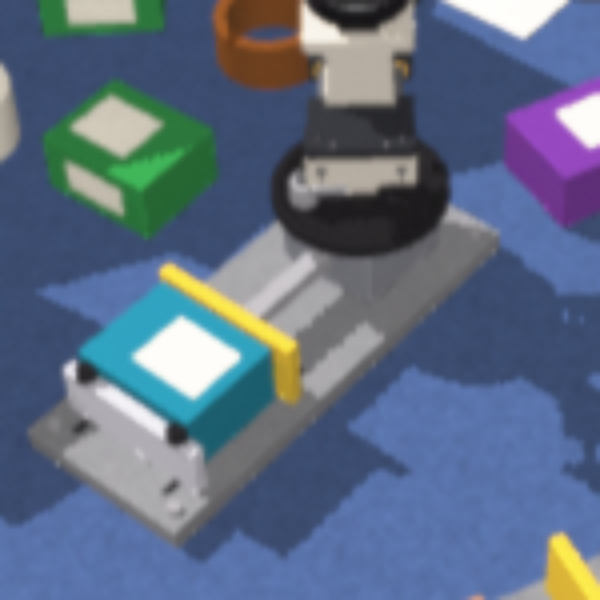

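The guide is unmoved, the pin is at (300,190) and the knob under the gripper is about 10 mm from the axis. I push 6 mm more, back off to centre the slack, open a little and lift.

Emit:
{"api": "play_rows", "payload": {
  "targets": [
    [[0,0.003,0,0],[0,0.006,0,0],[0,0.006,0,0],[0,0.003,0,0],[0,0.002,0,0]]
  ]
}}

```text
t: 12.4
eef_pos: [0.5016, -0.2214, 0.2957]
ee_rot: [-3.142, -0.0, -0.693]
force: [-0.3, 0.6, 0.8]
width: 0.0326
```

Emit:
{"api": "play_rows", "payload": {
  "targets": [
    [[0,0,0,0],[0,0,0,0],[0,0,-0.03,0],[0,0,-0.08,0],[0,0,-0.12,0]]
  ],
  "grip": 130
}}

```text
t: 13.02
eef_pos: [0.5013, -0.2217, 0.4176]
ee_rot: [-3.141, -0.001, -0.693]
force: [1.0, 0.2, 0.9]
width: 0.043
```

Emit:
{"api": "play_rows", "payload": {
  "targets": [
    [[-0.05,0,0,0],[-0.1,0,0,0],[-0.15,0,0,0],[-0.15,0,0,0]]
  ]
}}

```text
t: 13.52
eef_pos: [0.3835, -0.1248, 0.4163]
ee_rot: [-3.14, -0.001, -0.691]
force: [1.1, -0.5, 0.5]
width: 0.043
```

```bash
python3 - <<'E'
from h import *
for c in('scene','top'):
    im,o=measure(c)
    r=o['red_all'];t=r[r[:,2]>.155];print(c,'knobtop',len(t),t.mean(0) if len(t) else '')
    w=o['wheel'][:,:2];print('wheel',cv2.minEnclosingCircle((w*1000).astype(np.float32)))
    try: gap(c)
    except Exception as e: print(e)
    if c=='top':cv2.imwrite('pics/c7.png',cv2.resize(im[110:260,210:360,::-1],None,fx=4,fy=4,interpolation=cv2.INTER_CUBIC))
im,d,P=wcloud()
h=cv2.cvtColor(im,cv2.COLOR_RGB2HSV);H,S,V=[h[...,i].astype(int) for i in range(3)]
n=(d>0)&(np.hypot(P[...,0]-.5,P[...,1]+.224)<.1)
r=P[n&((H<6)|(H>174))&(S>150)&(P[...,2]>.156)];w=P[n&(V<70)&(abs(P[...,2]-.092)<.006)]
print('wrist',len(r),r.mean(0) if len(r) else '',cv2.minEnclosingCircle((w[:,:2]*1000).astype(np.float32)) if len(w) else '')
E
```

```text
scene knobtop 31 [ 0.5036 -0.2165  0.16  ]
wheel ((500.6813659667969, -222.603515625), 71.52595520019531)
t 13.625 [ 0.3858 -0.1256  0.4163] F [-0.3841  0.7982 -0.1158] w 0.043370770210807874 r 0.15249458164196109 ang 138.66122556303424
guide mid 139 0.609067339092017 carton 0.616997941994903 0.7034102721083363 gap~ 0.0019306029028859414
top knobtop 47 [ 0.5011 -0.2232  0.1604]
wheel ((500.21417236328125, -226.12307739257812), 67.89076232910156)
t 13.725 [ 0.3865 -0.126   0.4158] F [-0.6644 -1.317   0.2921] w 0.04285676134565523 r 0.15169078311454962 ang 138.60173928965136
guide mid 181 0.6040713221453002 carton 0.6160020119829087 0.7003368418278825 gap~ 0.005930689837608477
wrist 714 [ 0.5016 -0.2217  0.1594] ((500.765380859375, -226.7804718017578), 69.96578216552734)
```

View pics/c7.png

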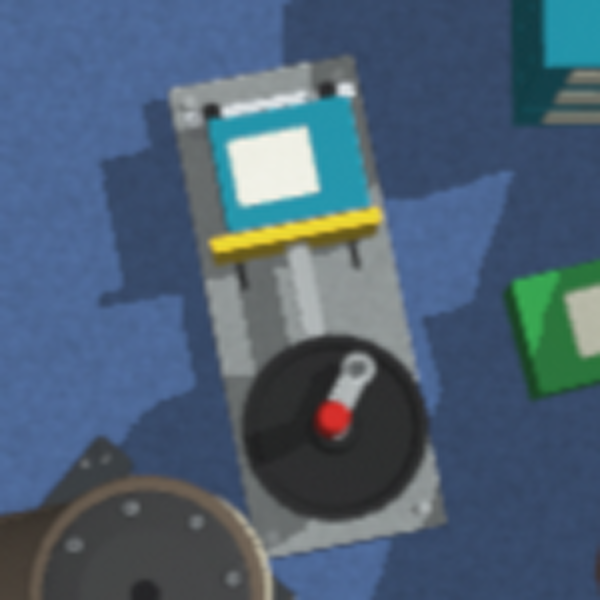

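The last view shows the guide (295,235) flush at the carton, the knob (335,418) over the hub, and the gripper clear at the lower left. Handing in.

```bash
python3 -c "
from h import *
print(job_done())"
```

```text
the job is handed in; nothing more can be done
None
```

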